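# Close the tape compartment past its spring catch

### The arm

A 7-joint arm with a two-finger parallel gripper is mounted at the origin on a cart in front of the work surface, level with it; the furniture and walls round the work are solid. World frame = base frame: x ahead of the robot, y to its left, z up, the work surface at z = 0. Lengths are in m, angles in rad, forces in N, time in s.
With the tool pointing down it reaches from about 0.4 to 0.85 m from the base axis. Payload 4.5 kg.
Tool frame: the origin (TCP) lies on the centre line of the jaws, within the pads' length; the fingertips stand 17 mm ahead of it and the grasp point (between the pads) lies 2 mm behind it (r.tip_reach is the distance from the TCP to the fingertips, in m); z points along the fingers, y is the line along which they close (so a half turn about z gives the same grasp; the last joint's range is limited). The gripper opens to 88 mm and grips with 3 to 60 N. Pads are 18 mm wide; open, the fingers measure 123 mm over their backs; the gripper's body (75 mm by 187 mm) begins 45 mm behind the grasp point.
Start: joints at [-1.31, 0.689, -0.195, 1.565, 0.157, 0.902, -0.215], TCP at [0.141, 0.609, 0.256] pointing down, gripper open.
Joint ranges: [-3.01, 3.01], [-0.46, 2.08], [-1.47, 1.51], [0.13, 2.56], [-1, 4.14], [0.04, 2.09], [-2.66, 2.66]. Speed limits (rad/s): [2.57, 2.57, 3.14, 3.14, 3.14, 3.14, 3.14].

### API

Orientations are given as a unit quaternion [x, y, z, w].
In Python, from plant import r gives the robot as it stands.
- The arm moves only by the tool step_arm, never from a script. Its argument "steps" is a list of rows, each a list of 7 numbers: the shift along the tool's x, y, z in cm, then the turn, a rotation vector about the tool's x, y, z in degrees, then the gripper's target within -1 to 1 (shut at 1, half-way at 0, fully open at -1). A call has 1 to 8 rows; each row shifts and turns the commanded pose from where the row before left it, along the tool's axes as they then stand; what a row does not reach is not made up. A row lasts 1/8 s, in which the tool goes at most 62.5 mm and 10.7 degrees, less where a joint would pass 70% of its speed; a pose out of reach is approached as far as the arm can. A call with a gripper value outside its range is refused whole. The fingers move at their own pace and stop on an object; "force" is the grip in N (left out, the last holds). Time passes only in rows, so rows that do not move let the fingers close. It gives the time, the measured TCP pose, the force, the opening and the grip force at its end, in the units of the state.
- r.get_state(): the state, without advancing time (a new reading comes with each control period).
- r.snapshot(name): name is "scene" or "top" or "wrist"; returns a dict with "pixels" (480x640x3 uint8, red, green, blue), "fx", "fy", "cx", "cy" (pixels), "cam_to_world" (4x4, takes a point from camera to world coordinates). Camera axes: x right, y down, z forward; pixel columns grow to the right and rows downward; lengths in m; the calibration is good to about 2 mm. The wrist camera is an equidistant fisheye: a pixel r from the principal point sees the ray r / f radians off the axis. A picture is of the moment at which its call begins. There is no depth.
- r.finish_job(): hands the job in; it is judged then, once.
The state is a dict: "clock": time; "q": joint angles; "qd": joint speeds; "joint_torque": joint torques, N m; "tool_pos": TCP position; "eef_rot": TCP orientation; "contact_force": force on the tool from outside, world axes, zero at the start; "moment": the same for the moment, N m; "opening": opening from 0.0 (shut) to 1.0 (fully open); "finger_force": force on a finger pad.
Only numpy, scipy, OpenCV 4.12 (cv2) and the standard library are available. Lean on these libraries where they do the work, as an engineer would, in place of code of your own. Each camera call takes 0.05 s, during which the arm holds its last target. There are 200 camera calls.

### The job

The low caddy on the counter has a sliding cover, kept open by a spring catch that stands up in the cover's window. Working only with the fingertips and gripping nothing, press the catch down and, while it is held down, push the cover by the stop at the window's edge until it lies fully over the roll of tape and the catch has sprung up again behind it. Leave the roll where it lies and the things around undisturbed, and take the hand away at the end.

Things in the scene. Friction and masses are not known exactly. Their poses are not given: they have to be found in the camera images.
- caddy: low grey metal caddy screwed to the counter, 120 (x) x 236 (y) x 43 mm high; origin: centre of its underside, on the counter (z up). The cover slides along its +y between two guides at the long sides. All offsets given for other parts are in this frame, in mm.
- well_floor (a point): centre of the floor of the open well at the caddy's +y end, fixed to the caddy at x 0, y 76, z 5; the well spans x -54..54, y 39..113 and holds the roll. Between catch and well the caddy is empty inside; the cross wall at y 35..39 rises only to z 26.
- cover (a joint): how far the flat aluminium cover has slid along the caddy's +y, m: starts open at 0 to 0.003, closed 0.076, end stop 0.0775; about 2 N friction. It is 104 mm wide, 4 mm thick (underside z 34, top z 38). At 0 it spans y -114..38, with a finger window at x -25..25, y -84..-38 that moves with it.
- cover_strip (a point): point on the cover: middle of the top of the 30 mm strip behind the window (x 0, y -99, z 38 at joint value 0; strip y -114..-84). It runs against the raised catch after at most 6 mm of slide. With the catch pressed below the underside it passes over it and itself keeps it down; from 74.5 mm of slide it is past, and the catch springs up behind it and locks the cover.
- cover_push (a point): point on the cover: middle of the flat vertical push face of the stop at the +y edge of the window, at z 46 (caddy frame, x 0, y -38 at joint value 0). The face looks to the caddy's -y, is 88 mm wide and rises from the cover's underside (z 34) to z 54; behind it the stop slopes down to the cover as a wedge, so there is nothing to pinch.
- catch (a joint): how far the spring catch is pressed down, in m: 0 up, 0.013 bottom stop. It must be beyond 0.010 for the cover's strip to pass over it (0.010 is just level with the cover's underside). Spring force about 3 N at the top, 8 N at the bottom.
- catch_top (a point): centre of the flat top of the spring catch, a steel block 30 (x) x 38 (y) mm standing in the window; up, its top is at x 0, y -59, z 44 (6 mm above the cover), spanning y -78..-40, 2 mm short of the push face at cover 0. It moves only vertically. A fingertip on its +y end can press it and push the stop at once, sliding off its end once the strip covers part of it.
- roll: loose roll of white tape lying flat in the well, 66 mm across, 19 mm high; origin at the centre of its underside. It stays where it is.
- glass: loose small clear glass, 51 mm across, 58 mm high, on the counter just beyond the caddy; bystander, origin at the centre of its underside
- tray: loose round black drip tray, 57 mm across, 16 mm high, on the counter on the near side of the caddy; bystander, origin at the centre of its underside
- tin: loose tin, 57 mm across, 72 mm high, at the right; bystander, origin at the centre of its underside
- timer: loose cream twist timer, 60 mm across, 52 mm high, at the left; bystander, origin at the centre of its underside
- jar: loose spice jar with red cap, 45 mm across, 108 mm high, at the back; bystander, origin at the centre of its underside
- mug: loose speckled mug, 63 x 88 x 49 mm, at the back; bystander, origin at the centre of its underside
- stirrers: loose paper cup of stirrers, 72 mm across, 148 mm high, at the back; bystander, origin at the centre of its underside
Mind the look-alikes: they are no part of the job. What is meant by the roll is not green or orange, and is the smaller of those in its own colour.

How it is judged:
By the outcome, as a careful person would: the job done as asked, in the order asked, and still so for the second after the job is handed in, with the robot touching nothing.
It also fails if it takes over 29 s, if anything falls off the work surface, if the arm or the gripper's body presses on something with over 40 N, if the wrist force passes 120 N, or if a joint passes its speed limit or range.

## Working session

There is one attempt and no reset: what is moved stays moved. The work goes in short steps, Python scripts to look and compute and a tool call to move; the robot and the scene stay as the last step left them, time stands still between calls to the robot, and variables do not carry over. Pictures are saved under pics/ and viewed, at most 10 in all, crops included, and the job is handed in when it is done.

Besides the shell and the picture viewer there is one more tool, called after "Request:" as name([rows], argument=value, ...), one row to a line, values as JSON. step_arm: Moves the arm, as the interface text tells. Its arguments: {"type":"object","properties":{"steps":{"type":"array","items":{"type":"array","items":{"type":"number"}}},"force":{"type":"number"}},"required":["steps"]}

```bash
mkdir -p pics; ls
python3 - <<'E'
from plant import r
import cv2
s=r.get_state(); print({k:s[k] for k in ('clock','tool_pos','eef_rot','contact_force','opening')}, r.tip_reach)
for n in ('scene','top'):
    d=r.snapshot(n); cv2.imwrite(f'pics/{n}0.png',d['pixels'][:,:,::-1]); print(n,d['fx'],d['cx'],d['cy'],d['cam_to_world'])
E
```

```text
pics
{'clock': 0.0, 'tool_pos': array([0.14045713, 0.60838836, 0.25493582]), 'eef_rot': array([ 1.13123857e-01,  9.93580471e-01, -9.16803935e-04, -3.04885686e-05]), 'contact_force': array([-0.30923536, -0.67941093,  0.91667369]), 'opening': 1.0020612470545254} 0.017
scene 620.5698081656642 316.4537577799456 242.60799470974865 [[ 0.01706915 -0.87211728  0.48899907 -0.05516065]
 [-0.99975926 -0.02163075 -0.00367998 -0.11432139]
 [ 0.01378679 -0.48881853 -0.87227654  1.21126421]
 [ 0.          0.          0.          1.        ]]
top 436.1941559551413 325.1517842788978 241.1393829425933 [[ 0.02874242 -0.99019019  0.13673792  0.46105213]
 [-0.99939012 -0.03118051 -0.01572163 -0.09166944]
 [ 0.01983096 -0.13620265 -0.99048249  1.07233598]
 [ 0.          0.          0.          1.        ]]
```

View pics/scene0.png

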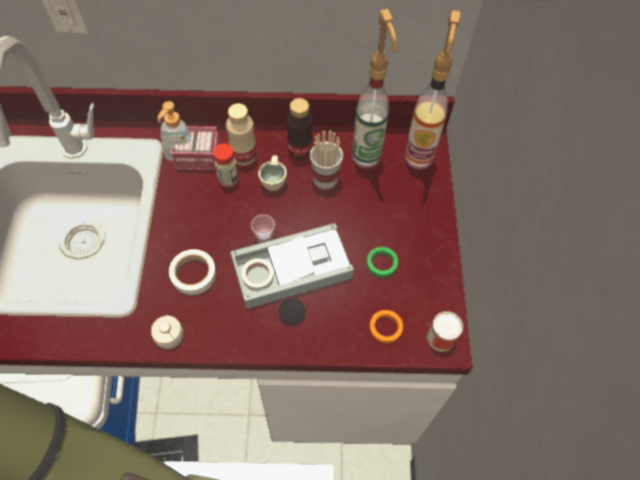

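View pics/top0.png

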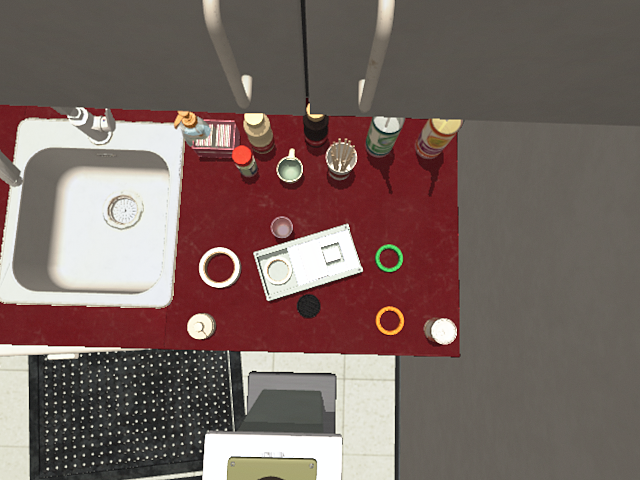

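The scene view shows the caddy at about (292,265), with the roll in its left-hand well at (258,272) and the catch window at (318,254). In the top view the caddy is at (308,263), the roll at (278,267) and the catch at (332,254). So caddy +y points image-left, slightly down. Next I'll enlarge both crops and fit the outline.

Run:
```python
import cv2,numpy as np
a=cv2.imread('pics/top0.png')[218:308,245:370]; b=cv2.imread('pics/scene0.png')[220:310,225:360]
f=lambda i,k:cv2.resize(i,None,fx=k,fy=k,interpolation=cv2.INTER_CUBIC)
A=f(a,6);cv2.imwrite('pics/topc.png',A)
B=f(b,5.5);cv2.imwrite('pics/scenec.png',B)
for n,c in(('top',(308,263)),('scene',(292,265))):
    im=cv2.imread(f'pics/{n}0.png').astype(int)
    m=((im[:,:,1]>60)).astype(np.uint8)
    m=cv2.morphologyEx(m,cv2.MORPH_OPEN,np.ones((5,5)))
    k,l=cv2.connectedComponents(m); 
    cs,_=cv2.findContours((l==l[c[1],c[0]]).astype(np.uint8),cv2.RETR_EXTERNAL,cv2.CHAIN_APPROX_NONE)
    for q in cs:
        print(n,cv2.contourArea(q),cv2.boxPoints(cv2.minAreaRect(q)).round(1).tolist(),cv2.approxPolyDP(q,4,True)[:,0].tolist())
```

```text
top 4881.5 [[251.60000610351562, 251.6999969482422], [348.3999938964844, 222.1999969482422], [363.5, 271.79998779296875], [266.70001220703125, 301.29998779296875]] [[348, 224], [254, 251], [266, 299], [362, 271]]
scene 11173.5 [[220.5, 222.6999969482422], [378.5, 181.8000030517578], [406.0, 288.0], [248.10000610351562, 328.8999938964844]] [[397, 254], [384, 245], [365, 252], [336, 216], [310, 213], [307, 208], [285, 217], [256, 214], [250, 220], [256, 242], [229, 251], [245, 307], [275, 301], [293, 316], [312, 304], [318, 309], [319, 301], [334, 305], [336, 293], [344, 293], [361, 268], [376, 277], [393, 274]]
```

View pics/topc.png

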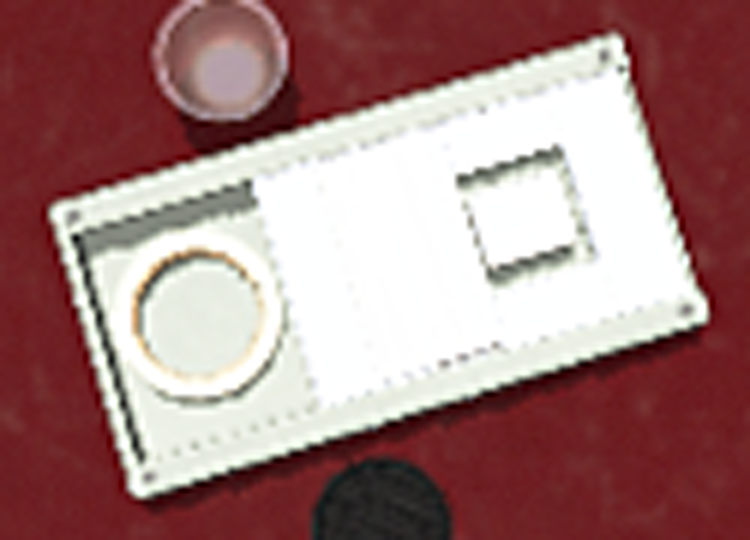

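View pics/scenec.png

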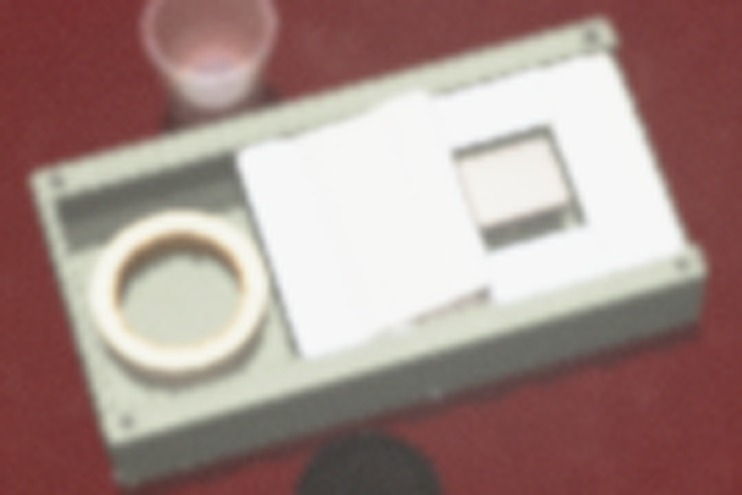

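The crops show four corner screws in both views: top crop (73,216), (605,55), (686,310), (149,478); scene crop (57,180), (591,37), (682,264), (125,421). The catch top is bright, inside the window. I'll triangulate these points.

```bash
cat > h.py <<'E'
import numpy as np
from plant import r
def ray(d,u,v):
    M=d['cam_to_world']; w=M[:3,:3]@np.array([(u-d['cx'])/d['fx'],(v-d['cy'])/d['fy'],1]); return M[:3,3],w/np.linalg.norm(w)
def plane(d,u,v,z):
    o,w=ray(d,u,v); return o+w*(z-o[2])/w[2]
def tri(rays):
    A=sum(np.eye(3)-np.outer(w,w) for o,w in rays); b=sum((np.eye(3)-np.outer(w,w))@o for o,w in rays); return np.linalg.solve(A,b)
E
python3 - <<'E'
from h import *
t,s=r.snapshot('top'),r.snapshot('scene')
T=lambda p:((p[0]+.5)/6-.5+245,(p[1]+.5)/6-.5+218)
S=lambda p:((p[0]+.5)/5.5-.5+225,(p[1]+.5)/5.5-.5+220)
P={'TL':((73,216),(57,180)),'TR':((605,55),(591,37)),'BR':((686,310),(682,264)),'BL':((149,478),(125,421)),
'catTL':((470,183),(458,160)),'catBR':((577,250),(568,205)),'covTL':((255,182),(240,155)),'covBL':((318,405),(302,355)),'roll':((200,316),(180,293))}
R={}
for k,(a,b) in P.items():
    R[k]=tri([ray(t,*T(a)),ray(s,*S(b))]); print(k,R[k].round(4),plane(t,*T(a),.043).round(4),plane(s,*S(b),.043).round(4))
Q=np.array([(plane(t,*T(P[k][0]),.043)+plane(s,*S(P[k][1]),.043))/2 for k in('TL','TR','BR','BL')])
c=Q.mean(0);y=(Q[0]+Q[3]-Q[1]-Q[2])[:2];L=np.linalg.norm(y)/2;y/=2*L
x=(Q[0]+Q[1]-Q[3]-Q[2])[:2]
print('c',c,'L',L,'W',np.linalg.norm(x)/2,'yaw y',np.degrees(np.arctan2(y[1],y[0])),'yaw x',np.degrees(np.arctan2(x[1],x[0])))
xa=np.array([y[1],-y[0]])
for k,p in R.items(): print(k,'caddy frame mm',(1e3*np.array([(p[:2]-c[:2])@xa,(p[:2]-c[:2])@y,p[2]])).round(1))
E
```

```text
TL [0.5676 0.0525 0.0506] [0.5684 0.0529 0.043 ] [0.5717 0.0543 0.043 ]
TR [ 0.6384 -0.1539  0.0485] [ 0.6395 -0.1555  0.043 ] [ 0.6415 -0.1527  0.043 ]
BR [ 0.5381 -0.1885  0.0488] [ 0.5386 -0.1898  0.043 ] [ 0.541  -0.1882  0.043 ]
BL [0.4668 0.0187 0.0504] [0.4668 0.0183 0.043 ] [0.4702 0.0207 0.043 ]
catTL [ 0.5868 -0.1021  0.0387] [ 0.5863 -0.1032  0.043 ] [ 0.5844 -0.1011  0.043 ]
catBR [ 0.5599 -0.1448  0.0538] [ 0.561  -0.1462  0.043 ] [ 0.5655 -0.1442  0.043 ]
covTL [ 0.5839 -0.0172  0.044 ] [ 0.5841 -0.0182  0.043 ] [ 0.5845 -0.016   0.043 ]
covBL [ 0.4969 -0.0455  0.0474] [ 0.4971 -0.0463  0.043 ] [ 0.4989 -0.0442  0.043 ]
roll [0.5315 0.0038 0.0278] [0.5305 0.0012 0.043 ] [0.5239 0.0035 0.043 ]
c [ 0.55469921 -0.06749741  0.043     ] L 0.21983282674633933 W 0.10684052222689405 yaw y 108.80810023716445 yaw x 18.830848280216266
TL caddy frame mm [ 50.9 109.5  50.6]
TR caddy frame mm [  51.4 -108.7   48.5]
BR caddy frame mm [ -54.7 -109.2   48.8]
BL caddy frame mm [-55.4 109.9  50.4]
catTL caddy frame mm [ 19.2 -43.1  38.7]
catBR caddy frame mm [-20.  -74.8  53.8]
covTL caddy frame mm [43.9 38.2 44. ]
covBL caddy frame mm [-47.6  39.5  47.4]
roll caddy frame mm [ 1.  75.  27.8]
```

Caddy frame: origin near (0.554, -0.0675), +y at 108.8°. The screw spacing of about 219 x 106 mm, the cover edge and the roll at (1, 75) all fit the text. Triangulated heights come out about 6 mm high, which is within what the calibration error and short baseline explain, so I'll confirm height by contact. Now I'll turn the tool by 58° and shut the fingers, so the closed tips are 18 mm along caddy y.

Request:
step_arm([
  [0, 0, 0, 0, 0, 9.7, 1],
  [0, 0, 0, 0, 0, 9.7, 1],
  [0, 0, 0, 0, 0, 9.7, 1],
  [0, 0, 0, 0, 0, 9.7, 1],
  [0, 0, 0, 0, 0, 9.7, 1],
  [0, 0, 0, 0, 0, 9.7, 1],
], force=5)

```text
clock: 0.95
tool_pos: [0.1404, 0.6088, 0.2555]
eef_rot: [0.584, 0.812, -0.0, 0.0]
contact_force: [-0.9, -0.3, 0.3]
opening: 0.34
finger_force: 0.0
```

```bash
cat >> h.py <<'E'
from scipy.spatial.transform import Rotation as Ro
C=np.array([.554,-.0675,0]); a=np.radians(108.8); Y=np.array([np.cos(a),np.sin(a),0]); X=np.array([Y[1],-Y[0],0])
def w(x,y,z): return C+(x*X+y*Y)/1e3+np.array([0,0,z/1e3])
def info(tgt=None):
    s=r.get_state(); p=s['tool_pos']; R=Ro.from_quat(s['eef_rot']).as_matrix(); tip=p+R[:,2]*r.tip_reach
    print('t',round(s['clock'],2),'tip caddy mm',(1e3*np.array([(tip-C)@X,(tip-C)@Y,tip[2]])).round(1),'xaxis deg',np.degrees(np.arctan2(R[1,0],R[0,0])).round(2),'tilt',R[:,2].round(4),'F caddy',np.round([s['contact_force']@X,s['contact_force']@Y,s['contact_force'][2]],2),'q',s['q'].round(2),s['opening'].round(3))
    if tgt is not None: print('move cm',(100*R.T@(w(*tgt)-tip)).round(2))
E
python3 -c "
from h import *; info((0,-54,120))"
```

```text
Traceback (most recent call last):
  File "h.py", line 14, in info
    print('t',round(s['clock'],2),'tip caddy mm',(1e3*np.array([(tip-C)@X,(tip-C)@Y,tip[2]])).round(1),'xaxis deg',np.degrees(np.arctan2(R[1,0],R[0,0])).round(2),'tilt',R[:,2].round(4),'F caddy',np.round([s['contact_force']@X,s['contact_force']@Y,s['contact_force'][2]],2),'q',s['q'].round(2),s['opening'].round(3))
                                                                                                                                                                                                                                                                                                     ^^^^^^^^^^^^^^^^^^
AttributeError: 'float' object has no attribute 'round'
```

```bash
sed -i "s/s\['opening'\].round(3)/round(s['opening'],3)/" h.py
python3 -c "
from h import *; info((0,-54,120))"
```

```text
t 0.95 tip caddy mm [-173.6  773.5  238.5] xaxis deg 108.49 tilt [-2.e-04 -4.e-04 -1.e+00] F caddy [-0.94 -0.03  0.3 ] q [-1.47  0.69  0.1   1.58 -0.08  0.88 -1.02] 0.34
move cm [-82.66  17.81  11.87]
```

Request:
step_arm([
  [-5, 1.1, 0, 0, 0, 0, 1],
  [-5, 1.1, 0, 0, 0, 0, 1],
  [-5, 1.1, 0, 0, 0, 0, 1],
  [-5, 1.1, 0, 0, 0, 0, 1],
  [-5, 1.1, 0, 0, 0, 0, 1],
  [-5, 1.1, 0, 0, 0, 0, 1],
  [-5, 1.1, 0, 0, 0, 0, 1],
  [-5, 1.1, 0, 0, 0, 0, 1],
])

```text
clock: 1.95
tool_pos: [0.3535, 0.2574, 0.2558]
eef_rot: [0.582, 0.813, 0.0, 0.0]
contact_force: [0.7, 1.3, 0.6]
opening: 0.003
finger_force: 0.0
```

Request:
step_arm([
  [-5, 1.1, 0, 0, 0, 0, 1],
  [-5, 1.1, 0, 0, 0, 0, 1],
  [-5, 1.1, 0, 0, 0, 0, 1],
  [-5, 1.1, 0, 0, 0, 0, 1],
  [-5, 1.1, 1, 0, 0, 0, 1],
  [-5, 1.1, 2, 0, 0, 0, 1],
  [-2.6, 1, 2, 0, 0, 0, 1],
  [0, 0, 0, 0, 0, 0, 1],
])

```text
clock: 2.95
tool_pos: [0.5299, -0.0277, 0.2043]
eef_rot: [0.584, 0.812, -0.001, -0.001]
contact_force: [0.1, 0.8, -0.3]
opening: 0.007
finger_force: 0.0
```

```bash
python3 -c "
from h import *; info((0,-54,120))
import cv2
d=r.snapshot('wrist'); cv2.imwrite('pics/w1.png',d['pixels'][:,:,::-1]); print(d['fx'],d['cx'],d['cy'],d['cam_to_world'])"
```

```text
t 2.95 tip caddy mm [-10.   45.5 187.3] xaxis deg 108.57 tilt [-2.e-03 -9.e-04 -1.e+00] F caddy [ 0.38  0.7  -0.3 ] q [-0.03  0.64 -0.01  1.91  0.01  0.6   0.28] 0.007
move cm [-9.94  1.06  6.73]
371.64829954431775 318.6207952631416 237.2664916447545 [[ 0.94768168  0.30625968  0.09002469  0.5073623 ]
 [ 0.31921267 -0.90774915 -0.27220352  0.0423092 ]
 [-0.00164513  0.28669931 -0.95801921  0.33290422]
 [ 0.          0.          0.          1.        ]]
```

View pics/w1.png

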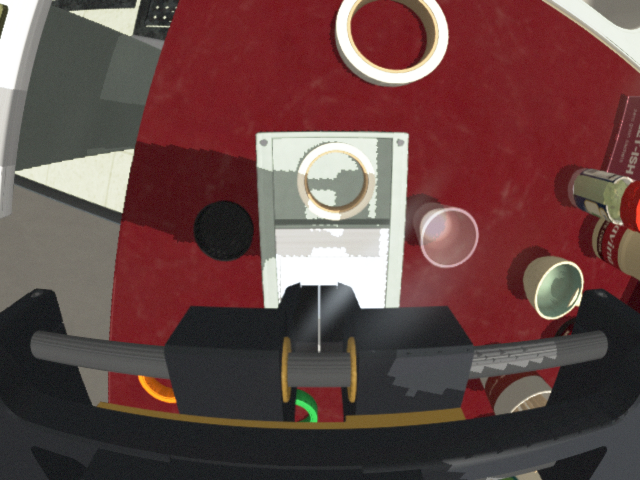

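The wrist view shows the caddy ahead, with its far screws at (263,142) and (400,142). The closed fingertips line up with its middle, and nothing is underneath. I'll use those screws as a check on the frame.

Run:
```python
from h import *
d=r.snapshot('wrist')
for u,v,z in((263,142,.043),(400,142,.043),(336,181,.024)):
    p=np.array([u-d['cx'],v-d['cy']]);n=np.linalg.norm(p);t=n/d['fx']
    M=d['cam_to_world'];k=M[:3,:3]@np.r_[p/n*np.sin(t),np.cos(t)];P=M[:3,3]+k*(z-M[2,3])/k[2]
    print(P.round(4),(1e3*np.array([(P-C)@X,(P-C)@Y])).round(1))
```

```text
[0.4683 0.0213 0.043 ] [-52.5 111.7]
[0.5697 0.0564 0.043 ] [ 54.8 112.3]
[0.5341 0.0078 0.024 ] [ 5.4 77.7]
```

Request:
step_arm([
  [-4, 0.4, 2, 0, 0, 0.1, 1],
  [-4, 0.4, 2, 0, 0, 0.1, 1],
  [-2, 0.2, 2.7, 0, 0, 0, 1],
  [0, 0, 0, 0, 0, 0, 1],
  [0, 0, 0, 0, 0, 0, 1],
])

```text
clock: 3.68
tool_pos: [0.5715, -0.1144, 0.1399]
eef_rot: [0.582, 0.813, 0.001, -0.0]
contact_force: [0.6, 0.8, 0.5]
opening: 0.011
finger_force: 0.0
```

```bash
python3 -c "
from h import *; info((0,-54,60))"
```

```text
t 3.67 tip caddy mm [  1.4 -50.  122.9] xaxis deg 108.76 tilt [ 7.0e-04  1.5e-03 -1.0e+00] F caddy [0.79 0.55 0.51] q [ 0.14  0.79 -0.03  1.8   0.04  0.55  0.41] 0.011
move cm [-0.41 -0.15  6.29]
```

Request:
step_arm([
  [-0.4, -0.1, 2, 0, 0, 0, 1],
  [0, 0, 2.5, 0, 0, 0, 1],
  [0, 0, 1.8, 0, 0, 0, 1],
  [0, 0, 0, 0, 0, 0, 1],
  [0, 0, 0, 0, 0, 0, 1],
  [0, 0, 0, 0, 0, 0, 1],
])

```text
clock: 4.42
tool_pos: [0.5723, -0.1209, 0.0766]
eef_rot: [0.583, 0.812, 0.0, 0.001]
contact_force: [0.1, 0.1, -0.0]
opening: 0.005
finger_force: 0.0
```

```bash
python3 -c "
from h import *; info((0,-54,44))"
```

```text
t 4.42 tip caddy mm [  0.2 -56.5  59.6] xaxis deg 108.61 tilt [ 1.6e-03 -1.0e-04 -1.0e+00] F caddy [ 0.16  0.02 -0.04] q [ 0.14  0.89 -0.03  1.82  0.05  0.43  0.41] 0.005
move cm [ 0.25 -0.02  1.56]
```

Request:
step_arm([
  [0.2, 0, 0.6, 0, 0, 0, 1],
  [0, 0, 0.6, 0, 0, 0, 1],
  [0, 0, 0, 0, 0, 0, 1],
  [0, 0, 0, 0, 0, 0, 1],
])

```text
clock: 4.92
tool_pos: [0.5711, -0.1191, 0.0636]
eef_rot: [0.584, 0.812, -0.0, -0.0]
contact_force: [-0.3, -0.3, -0.2]
opening: 0.006
finger_force: 0.0
```

Request:
step_arm([
  [0, 0, 0.3, 0, 0, 0, 1],
  [0, 0, 0.3, 0, 0, 0, 1],
  [0, 0, 0, 0, 0, 0, 1],
  [0, 0, 0, 0, 0, 0, 1],
])

```text
clock: 5.42
tool_pos: [0.5714, -0.1192, 0.058]
eef_rot: [0.584, 0.812, 0.0, 0.0]
contact_force: [0.4, -0.3, 3.2]
opening: 0.005
finger_force: 1.9
```

Request:
step_arm([
  [0, 0, 0.3, 0, 0, 0, 1],
  [0, 0, 0.3, 0, 0, 0, 1],
  [0, 0, 0, 0, 0, 0, 1],
  [0, 0, 0, 0, 0, 0, 1],
])

```text
clock: 5.92
tool_pos: [0.5714, -0.1192, 0.0519]
eef_rot: [0.584, 0.812, 0.0, 0.0]
contact_force: [-0.2, 0.5, 6.3]
opening: 0.001
finger_force: 3.1
```

```bash
python3 -c "
from h import *; info((0,-54,32))"
```

```text
t 5.92 tip caddy mm [ -0.2 -54.6  34.9] xaxis deg 108.6 tilt [ 8.e-04 -2.e-04 -1.e+00] F caddy [-0.04  0.53  6.35] q [ 0.14  0.94 -0.02  1.82  0.05  0.38  0.41] 0.001
move cm [0.06 0.02 0.29]
```

The catch is going down as the text says: about 3 N at z 41 and 6 N at z 35. I'll press it 3 mm further, to z 32, and start pushing along tool +x.

Request:
step_arm([
  [0, 0, 0.2, 0, 0, 0, 1],
  [0, 0, 0.1, 0, 0, 0, 1],
  [0, 0, 0, 0, 0, 0, 1],
  [0, 0, 0, 0, 0, 0, 1],
])

```text
clock: 6.42
tool_pos: [0.5714, -0.1192, 0.049]
eef_rot: [0.584, 0.812, 0.0, 0.0]
contact_force: [-0.1, 0.7, 7.3]
opening: 0.009
finger_force: 3.6
```

Request:
step_arm([
  [0.3, 0, 0, 0, 0, 0, 1],
  [0.3, 0, 0, 0, 0, 0, 1],
  [0.3, 0, 0, 0, 0, 0, 1],
  [0.3, 0, 0, 0, 0, 0, 1],
  [0, 0, 0, 0, 0, 0, 1],
  [0, 0, 0, 0, 0, 0, 1],
])

```text
clock: 7.18
tool_pos: [0.569, -0.1108, 0.0495]
eef_rot: [0.584, 0.812, -0.0, 0.003]
contact_force: [0.9, -4.8, 7.9]
opening: 0.006
finger_force: 3.9
```

```bash
python3 -c "
from h import *; info((0,-40,32))"
```

```text
t 7.17 tip caddy mm [  0.3 -45.9  32.5] xaxis deg 108.49 tilt [ 0.0042 -0.0039 -1.    ] F caddy [-0.72 -4.79  7.91] q [ 0.12  0.94 -0.02  1.84  0.04  0.36  0.39] 0.006
move cm [ 0.59 -0.03  0.04]
```

Request:
step_arm([
  [0.3, 0, 0.05, 0, 0, 0, 1],
  [0.3, 0, 0, 0, 0, 0, 1],
  [0.3, 0, 0, 0, 0, 0, 1],
  [0.3, 0, 0, 0, 0, 0, 1],
  [0, 0, 0, 0, 0, 0, 1],
])

```text
clock: 7.8
tool_pos: [0.5653, -0.0997, 0.0491]
eef_rot: [0.584, 0.811, -0.0, 0.003]
contact_force: [1.2, -5.6, 7.8]
opening: 0.009
finger_force: 4.0
```

```bash
python3 -c "
from h import *; info((0,-25,32))
import cv2
for n in ('scene',):
    d=r.snapshot(n); cv2.imwrite('pics/s2.png',cv2.resize(d['pixels'][200:320,215:375,::-1],None,fx=4,fy=4))"
```

```text
t 7.8 tip caddy mm [  0.4 -34.2  32.1] xaxis deg 108.48 tilt [ 0.0047 -0.0043 -1.    ] F caddy [-0.64 -5.65  7.77] q [ 0.1   0.93 -0.01  1.86  0.04  0.34  0.38] 0.009
move cm [ 0.92 -0.05  0.01]
```

View pics/s2.png

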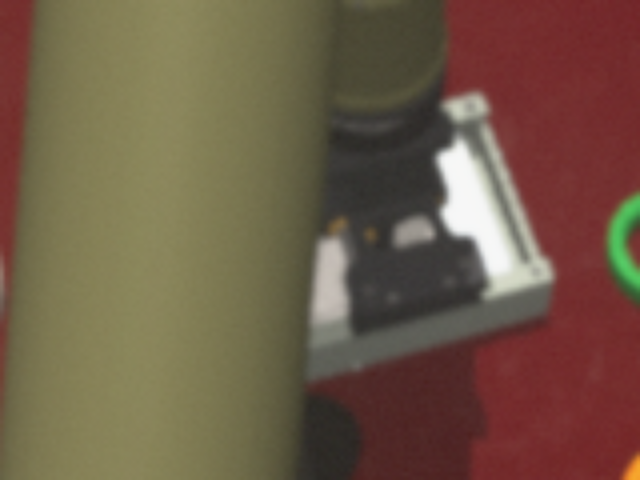

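The cover has started to move: the gap at its trailing end is visible at about (500,190), and the catch is still held. I'll carry on.

Request:
step_arm([
  [0.6, 0, 0, 0, 0, 0, 1],
  [0.6, 0, 0, 0, 0, 0, 1],
  [0.6, 0, 0, 0, 0, 0, 1],
  [0.6, 0, 0, 0, 0, 0, 1],
  [0.6, 0, 0, 0, 0, 0, 1],
  [0, 0, 0, 0, 0, 0, 1],
])

```text
clock: 8.6
tool_pos: [0.5548, -0.0692, 0.0483]
eef_rot: [0.584, 0.812, -0.0, 0.001]
contact_force: [1.7, -4.2, 3.2]
opening: 0.003
finger_force: 2.3
```

```bash
python3 -c "
from h import *; info((0,20,32))"
```

```text
t 8.6 tip caddy mm [ 0.2 -1.9 31.3] xaxis deg 108.57 tilt [ 0.0021 -0.0018 -1.    ] F caddy [ 0.26 -4.51  3.19] q [ 0.04  0.93 -0.01  1.9   0.02  0.31  0.34] 0.003
move cm [ 2.19 -0.03 -0.07]
```

Request:
step_arm([
  [0.6, 0, 0, 0, 0, 0, 1],
  [0.6, 0, 0, 0, 0, 0, 1],
  [0.6, 0, 0, 0, 0, 0, 1],
  [0.4, 0, 0, 0, 0, 0, 1],
  [0, 0, 0, 0, 0, 0, 1],
])

```text
clock: 9.22
tool_pos: [0.5474, -0.0478, 0.0482]
eef_rot: [0.584, 0.812, 0.0, 0.001]
contact_force: [1.5, -4.3, 3.3]
opening: 0.005
finger_force: 2.2
```

Request:
step_arm([
  [0.3, 0, 0, 0, 0, 0, 1],
  [0.3, 0, 0, 0, 0, 0, 1],
  [0, 0, 0, 0, 0, 0, 1],
  [0, 0, 0, 0, 0, 0, 1],
])

```text
clock: 9.72
tool_pos: [0.5442, -0.0405, 0.0478]
eef_rot: [0.583, 0.812, -0.0, -0.001]
contact_force: [0.9, -1.1, 0.4]
opening: 0.002
finger_force: 0.2
```

```bash
python3 -c "
from h import *; info((0,30,32))"
```

```text
t 9.72 tip caddy mm [-0.6 28.8 30.8] xaxis deg 108.65 tilt [-0.0018  0.0012 -1.    ] F caddy [ 0.45 -1.37  0.38] q [-0.01  0.92 -0.    1.94  0.01  0.28  0.31] 0.002
move cm [ 0.12  0.06 -0.12]
```

The push force dropped from 4.5 to 1.4 N near 76 mm, which fits the catch springing free behind the strip. I'll nudge on to feel the end stop.

Request:
step_arm([
  [0.1, 0, 0, 0, 0, 0, 1],
  [0.1, 0, 0, 0, 0, 0, 1],
  [0, 0, 0, 0, 0, 0, 1],
])

```text
clock: 10.1
tool_pos: [0.544, -0.0403, 0.048]
eef_rot: [0.584, 0.812, -0.001, 0.0]
contact_force: [0.4, -4.6, -3.1]
opening: 0.003
finger_force: 2.0
```

```bash
python3 -c "
from h import *; info((0,30,32))"
```

```text
t 10.1 tip caddy mm [-0.7 29.  31. ] xaxis deg 108.57 tilt [-5.e-04 -9.e-04 -1.e+00] F caddy [-1.12 -4.53 -3.1 ] q [-0.01  0.92 -0.    1.94  0.    0.28  0.31] 0.003
move cm [ 0.1   0.07 -0.1 ]
```

It has stopped against the end stop: the force rises and the position stays put. Now I'll back off, lift straight up and clear the view.

Request:
step_arm([
  [-0.3, 0, 0, 0, 0, 0, 1],
  [-0.3, 0, 0, 0, 0, 0, 1],
  [0, 0, 0, 0, 0, 0, 1],
  [0, 0, -1, 0, 0, 0, 1],
  [0, 0, -2, 0, 0, 0, 1],
  [0, 0, -4, 0, 0, 0, 1],
  [0, 0, -5, 0, 0, 0, 1],
  [0, 0, -5, 0, 0, 0, 1],
])

```text
clock: 11.1
tool_pos: [0.5458, -0.0449, 0.2204]
eef_rot: [0.583, 0.812, 0.0, -0.0]
contact_force: [0.8, -0.6, 0.3]
opening: 0.004
finger_force: 0.0
```

Request:
step_arm([
  [4, -1, -2, 0, 0, 0, 1],
  [5, -1, 0, 0, 0, 0, 1],
  [5, -1, 0, 0, 0, 0, 1],
  [5, -1, 0, 0, 0, 0, 1],
  [5, -1, 0, 0, 0, 0, 1],
  [5, -1, 0, 0, 0, 0, 1],
  [5, -1, 0, 0, 0, 0, 1],
  [0, 0, 0, 0, 0, 0, 1],
])

```text
clock: 12.1
tool_pos: [0.3687, 0.259, 0.2388]
eef_rot: [0.58, 0.815, 0.001, -0.001]
contact_force: [1.0, -0.4, 0.8]
opening: 0.005
finger_force: 0.0
```

```bash
python3 -c "
from h import *; info()
import cv2
f=lambda i,k:cv2.resize(i[:,:,::-1],None,fx=k,fy=k,interpolation=cv2.INTER_CUBIC)
a=r.snapshot('top')['pixels'];b=r.snapshot('scene')['pixels']
import numpy as np
A=f(a[200:320,190:390],2.9);B=f(b[200:320,190:390],2.9)
cv2.imwrite('pics/e.png',np.vstack([A,B])[:600])
A=np.vstack([f(a[210:310,240:375],2.95),f(b[215:315,225:360],2.95)]);cv2.imwrite('pics/e.png',A)"
```

```text
t 12.1 tip caddy mm [-70.2 368.8 221.8] xaxis deg 109.14 tilt [-7.0e-04  2.7e-03 -1.0e+00] F caddy [ 0.86 -0.7   0.85] q [-0.75  0.5   0.06  2.1  -0.06  0.54 -0.31] 0.005
```

View pics/e.png

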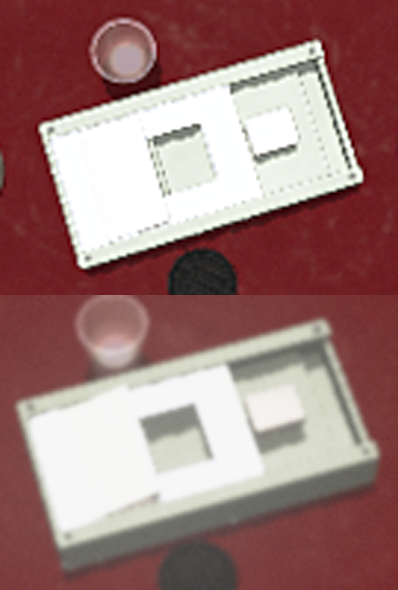

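The cover lies fully over the well, and the catch stands clear behind the strip at crop pixels (272,131) in the top view and (275,409) in the scene view. Mapped back, those are its original raised positions within half a pixel. The glass and tray have not moved.

```bash
python3 -c "
from plant import r; print(r.finish_job())"
```

```text
the job is handed in; nothing more can be done
None
```

The cover is pushed fully closed over the roll, the catch has sprung up behind it, the glass and tray beside the caddy haven't moved, the hand is clear, and the job was handed in at about 12 s.

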